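# Set the bench drill's depth stop and try it

## Task

Set the depth stop of the small bench drill to 20 mm: spin the knurled collar on its threaded rod until 20 mm is left between the collar's underside and the boss below it. Then make a dry run: bring the feed lever down until the collar meets the boss, and ease the lever all the way back up under control, without letting it fly back. Leave the jade and the tools lying around the drill where they are.

Things in the scene. Friction and masses are not known exactly. Their poses are not given: they have to be found in the camera images.
- drill: Small grey bench drill bolted to the bench. Origin: centre of its foot's underside (240 x 135 x 20 mm), z up. Its front faces its own -x (the robot, give or take the yaw); depth stop rod on its +y side, feed lever on its -y side. Head and black belt cover: x -73 to +173, y +-37 mm, top 246 mm up. Nothing but rod, collar and lever rises above the boss top, 250 mm up.
- boss_top (a point): Centre of the flat top of the fixed steel boss (26 mm diameter) through which the upright depth stop rod passes, at (-30, +58, 250) mm of drill. The rod is on this vertical axis. With the lever up, the gap between boss and collar is the depth setting.
- rod_top (a point): Top of the threaded steel rod, 10 mm in diameter, 66 mm above the boss top with the lever up. Four-start right-hand thread, 8 mm of travel per turn. It belongs to the quill and goes down with it. The flat on its front has a short line every 5 mm and a long one every 10 mm, counted from the boss top with the lever up.
- collar_mid (a point): Centre (half-way up, on the rod's axis) of the steel knurled stop collar: a round nut 34 mm in diameter, 18 mm tall, on the rod above the boss. Underside 9 mm below this point: a gap of 20 mm puts it 29 mm above boss_top. It starts with a gap of 25 to 31 mm. Clockwise from above lowers it, 1.27 mm per rad, any number of turns. Stiff (0.16 N m); it stays where left.
- feed_lever (a joint): Angle of the feed lever, rad: 0 up at rest (arm pointing to the drill's -x, 0.5 rad above level), growing as the arm swings down, up to 1.2. It lowers quill, rod and collar together by 30 mm per rad: with a gap of 20 mm the collar meets the boss at about 0.67 and the lever stops hard there. A spring brings it back: about 2 to 3 N at the ball holds it down, and it flies up if let go.
- lever_hub (a point): Point on the lever's turning axis (parallel to the drill's y), in the plane of the arm; fixed, at (0, -58, 200) mm of drill.
- lever_ball (a point): Centre of the black ball, 28 mm in diameter, at the end of the feed lever's arm, 135 mm from lever_hub. The arm is a round steel bar 10 mm thick. Arm or ball can be pressed down from above, or the ball pinched.
- carving_mid (a point): Bystander: jade flower carving on a dark wooden block 85 x 75 mm, about 178 mm tall in all; point half-way up. Loose.
- blank_mid (a point): Bystander: flat jade blank 95 x 62 x 24 mm lying on the bench; its centre. Loose.
- tub_mid (a point): Bystander: clear plastic tub, 84 mm across and 58 mm tall, with burrs standing in it to 76 mm; point half-way up. Loose.
- handpiece_mid (a point): Bystander: dark carving handpiece 25 mm thick, 175 mm long with its burr, lying on the bench; centre of its grip. Loose.

How it is judged:
On the way, in this order (a step that is already met when the one before it is completed fails the run):
1. with the lever up, the gap between collar and boss is 20 mm, give or take 2 mm, for half a second (z of collar_mid in the frame of boss_top between 0.027 and 0.031 m and value of joint feed_lever below 0.04 rad), for 0.5 s.
2. the feed lever is down and the collar stands on the boss (z of collar_mid in the frame of boss_top below 0.0105 m and value of joint feed_lever above 0.5 rad), for 0.1 s.
At the end, for the whole second after the job is handed in: The feed lever is back up at rest (within 0.04 rad) and the collar stands with its underside 20 mm above the boss, give or take 2 mm; carving, blank, tub and handpiece have not been moved (all of step 1 and velocity of joint feed_lever between -0.05 and 0.05 rad/s); the robot touches nothing.
It fails at once if the feed lever flies back up (faster than 4 rad/s) (velocity of joint feed_lever below -4 rad/s).
It fails at once if the carving, the blank, the tub or the handpiece is moved by more than 15 mm (distance of any of carving_mid, blank_mid, tub_mid, handpiece_mid from where it was at the start of the episode above 0.015 m).
It also fails if it takes over 72 s, if anything falls off the work surface, if the arm or the gripper's body presses on something with over 40 N, if the wrist force passes 120 N, or if a joint passes its speed limit or range.

## Robot

A 6-joint arm with a two-finger parallel gripper is mounted at the origin on the work surface. World frame = base frame: x ahead of the robot, y to its left, z up, the work surface at z = 0. Lengths are in m, angles in rad, forces in N, time in s.
With the tool pointing down it reaches from about 0.275 to 0.825 m from the base axis. Payload 5.2 kg.
Tool frame: the origin (TCP) lies at the very end of the fingers, on their centre line; the grasp point (between the pads) lies behind it (env.hold_point_z is the z of the grasp point in the tool frame, in m); z points along the fingers, y is the line along which they close (so a half turn about z gives the same grasp; the last joint's range is limited). The gripper opens to 93 mm and grips with 3 to 60 N. Pads are 15 mm wide; open, the fingers measure 128 mm over their backs; the gripper's body (75 mm by 188 mm) begins 65 mm behind the grasp point.
Start: joints at [1.018, 0.259, 1.535, -0, 1.348, -0.203], TCP at [0.188, 0.517, 0.184] pointing down, gripper open.
Joint ranges: [-3.14, 3.14], [-0.91, 2.08], [0.19, 2.58], [-1.22, 4.36], [0.22, 2.71], [-3.12, 3.12]. Speed limits (rad/s): [2.57, 2.57, 3.14, 3.14, 3.14, 3.14].

## Interface

Orientations are given as a unit quaternion [w, x, y, z].
In Python, from rig import env gives the robot as it stands.
- The arm moves only by the tool servo_tool, never from a script. Its argument "deltas" is a list of rows, each an object with "grip": the closure, from 0 (fully open) to 1 (shut); "xyz": the shift along the tool's x, y, z in units of 30 mm (1.0 is 30 mm), a list of three; "angular": the turn, a rotation vector about the tool's x, y, z in units of 5 degrees (1.0 is 5 degrees), a list of three. A call has 1 to 20 rows; each row shifts and turns the commanded pose from where the row before left it, along the tool's axes as they then stand; what a row does not reach is not made up. A row lasts 1/10 s, in which the tool goes at most 50 mm and 8.59 degrees, less where a joint would pass 70% of its speed; a pose out of reach is approached as far as the arm can. A call is refused whole if a number of a shift passes 1 or a number of a turn 1, either way. A call with a gripper value outside its range is refused whole. The fingers move at their own pace and stop on an object; "squeeze" is the grip in N (left out, the last holds). Time passes only in rows, so rows that do not move let the fingers close. It gives the time, the measured TCP pose, the force, the opening and the grip force at its end, in the units of the state.
- env.get_obs(): the state, without advancing time (a new reading comes with each control period).
- env.read_camera(name): name is "scene" or "top" or "wrist"; returns a dict with "color" (480x640x3 uint8, red, green, blue), "fx", "fy", "cx", "cy" (pixels), "k1" (the pictures are not rectified: a ray, as slopes to the right and down, at radius r is drawn at 1 + k1 r^2 times it, then the intrinsics apply), "eye" and "attitude" of the camera in the world. Camera axes: x right, y down, z forward; pixel columns grow to the right and rows downward; lengths in m; the calibration is good to about 2 mm. A picture is of the moment at which its call begins. There is no depth.
- env.finish_job(): hands the job in; it is judged then, once.
Trained networks look in a picture, given as the dict that the camera call returned (one of the last four; its "shot" number tells which), for a name from the list of things; names that differ only in an ending like _2 or _b are one class to them, and where a whole thing is asked for, a point or a joint stands for the part that bears it (a point fixed in the world has none). Each returns a list of dicts, best first, with "p" (0 to 1); they miss things now and then, are a little off and sometimes report something else, mostly with a low value. They report only what shows in the picture. A call takes as long as a camera call.
- env.search_frame(picture, name): "extent" ([left, top, right, bottom] in pixels, round what is visible of it).
- env.cut_out(picture, name): "pixels" (480x640 bool, what is visible of it) and "extent" ([left, top, right, bottom] in pixels, round what is visible of it).
The state is a dict: "time": time; "joint_positions": joint angles; "dq": joint speeds; "joint_torque": joint torques, N m; "tcp_pos": TCP position; "eef_rot": TCP orientation; "contact_force": force on the tool from outside, world axes, zero at the start; "ft_torque": the same for the moment, N m; "width": finger opening in m; "finger_force": force on a finger pad.
Only numpy, scipy, OpenCV 4.12 (cv2) and the standard library are available. Lean on these libraries where they do the work, as an engineer would, in place of code of your own. Each camera call takes 0.05 s, during which the arm holds its last target. There are 200 camera calls.

## Working session

There is one attempt and no reset: what is moved stays moved. The work goes in short steps, Python scripts to look and compute and a tool call to move; the robot and the scene stay as the last step left them, time stands still between calls to the robot, and variables do not carry over. Pictures are saved under pics/ and viewed, at most 10 in all, crops included, and the job is handed in when it is done.

Besides the shell and the picture viewer there is one more tool, called after "Call:" in YAML: its name, and indented under it one key for each argument. servo_tool: Moves the arm, as the interface text tells. Its arguments: {"type":"object","properties":{"deltas":{"type":"array"},"squeeze":{"type":"number"}},"required":["deltas"]}

```bash
mkdir -p pics; ls; cat > h.py <<'E'
import numpy as np,cv2
from scipy.spatial.transform import Rotation as R
from rig import env
def rot(q): q=np.array(q,float); return R.from_quat(q[[1,2,3,0]]).as_matrix() if q.size==4 else q
def ray(p,u,v):
    xd=np.array([(u-p['cx'])/p['fx'],(v-p['cy'])/p['fy']]); x=xd.copy()
    for _ in range(20): x=xd/(1+p['k1']*(x@x))
    d=rot(p['attitude'])@np.array([x[0],x[1],1]); return np.array(p['eye']),d/np.linalg.norm(d)
def proj(p,X):
    c=rot(p['attitude']).T@(np.array(X)-np.array(p['eye'])); s=c[:2]/c[2]; s=s*(1+p['k1']*(s@s))
    return np.array([p['cx']+p['fx']*s[0],p['cy']+p['fy']*s[1]])
def save(p,n,crop=None,k=1):
    im=p['color'][:,:,::-1]
    if crop: im=im[crop[1]:crop[3],crop[0]:crop[2]]
    cv2.imwrite('pics/'+n,cv2.resize(im,None,fx=k,fy=k,interpolation=cv2.INTER_CUBIC))
E
python3 - <<'E'
from h import *
o=env.get_obs();print(o['tcp_pos'],o['eef_rot'],env.hold_point_z)
ims=[]
for c in ['scene','top']:
    p=env.read_camera(c);print(c,p['eye'],p['attitude'],p['fx'],p['k1'])
    ims.append(p['color'])
    for n in ['drill','collar_mid','rod_top','boss_top','lever_ball','feed_lever','carving_mid','blank_mid','tub_mid','handpiece_mid']:
        r=env.search_frame(p,n); print(n,[(np.round(a['extent']).tolist(),round(a['p'],2)) for a in r[:2]])
cv2.imwrite('pics/a.png',cv2.resize(np.vstack(ims),(400*640//480*1*1,800))[:,:,::-1]) if 0 else cv2.imwrite('pics/a.png',cv2.resize(np.hstack(ims),(800,300))[:,:,::-1])
E
```

```text
pics
[0.18816156 0.51616343 0.18293264] [-3.16140940e-04  1.74023255e-01  9.84741129e-01 -8.45953303e-04] -0.0188
scene [ 1.23220047 -0.80848837  0.93210306] [-0.4380653   0.83601728  0.28673174 -0.16419137] 480.9635491310515 -0.13380348500138128
drill [([259.0, 210.0, 374.0, 354.0], 0.58), ([312.0, 217.0, 327.0, 225.0], 0.44)]
collar_mid [([313.0, 218.0, 322.0, 226.0], 0.44)]
rod_top [([298.0, 210.0, 326.0, 300.0], 0.63)]
boss_top [([257.0, 214.0, 374.0, 352.0], 0.62)]
lever_ball [([257.0, 226.0, 300.0, 280.0], 0.88), ([256.0, 213.0, 374.0, 352.0], 0.18)]
feed_lever [([258.0, 228.0, 298.0, 280.0], 0.84)]
carving_mid [([199.0, 331.0, 255.0, 409.0], 0.72)]
blank_mid [([337.0, 224.0, 366.0, 245.0], 0.91), ([256.0, 207.0, 371.0, 354.0], 0.49)]
tub_mid [([397.0, 227.0, 425.0, 256.0], 0.9)]
handpiece_mid []
top [ 0.25959448 -0.00968855  1.64102317] [-0.06777754  0.70492369 -0.70245582  0.0710255 ] 585.2466689970753 -0.029382459869867823
drill [([305.0, 152.0, 364.0, 286.0], 0.57)]
collar_mid [([306.0, 218.0, 320.0, 230.0], 0.52), ([352.0, 219.0, 364.0, 271.0], 0.46)]
rod_top [([306.0, 213.0, 320.0, 238.0], 0.71)]
boss_top [([307.0, 151.0, 363.0, 280.0], 0.68)]
lever_ball [([352.0, 218.0, 364.0, 271.0], 0.74)]
feed_lever [([354.0, 220.0, 364.0, 272.0], 0.8)]
carving_mid [([424.0, 198.0, 469.0, 253.0], 0.83), ([173.0, 275.0, 212.0, 299.0], 0.62)]
blank_mid [([173.0, 274.0, 212.0, 301.0], 0.73)]
tub_mid [([156.0, 204.0, 186.0, 233.0], 0.59)]
handpiece_mid [([394.0, 275.0, 441.0, 308.0], 0.6)]
```

View pics/a.png

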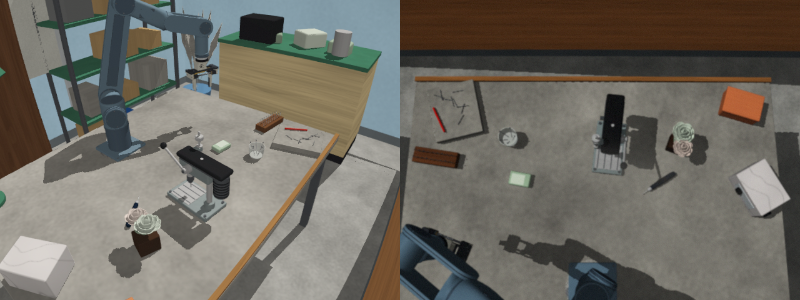

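```bash
python3 - <<'E'
from h import *
t=env.read_camera('top');s=env.read_camera('scene')
a=cv2.resize(t['color'][140:300,280:390],None,fx=3.6,fy=3.6,interpolation=2)
b=cv2.resize(s['color'][200:360,250:380],None,fx=3.6,fy=3.6,interpolation=2)
im=np.hstack([a,b])[:,:800];cv2.imwrite('pics/b.png',np.hstack([a,b])[:600,:,::-1][:, :] if a.shape[1]+b.shape[1]<=800 else cv2.resize(np.hstack([a,b]),(800,int(800/ (a.shape[1]+b.shape[1])*a.shape[0])))[:,:,::-1]);print(a.shape,b.shape)
def at(p,u,v,z):
    e,d=ray(p,u,v);return e+d*(z-e[2])/d[2]
print('rodtop',at(t,313,224,.30),'ball',at(t,358,267,.265))
print('car',at(t,446,225,.1),'blank',at(t,192,287,.02),'tub',at(t,171,218,.04),'hand',at(t,417,291,.012))
E
```

```text
(576, 396, 3) (576, 468, 3)
rodtop [ 0.57521763 -0.01314544  0.3       ] ball [ 0.47882351 -0.12070048  0.265     ]
car [ 0.62109777 -0.37407034  0.1       ] blank [0.45966392 0.32249628 0.02      ] tub [0.65219278 0.38614788 0.04      ] hand [ 0.45172668 -0.30564     0.012     ]
```

View pics/b.png

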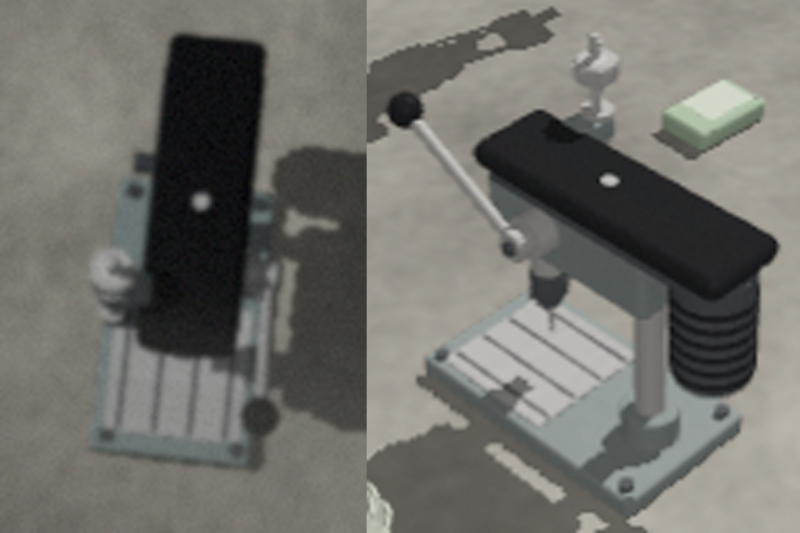

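```bash
python3 - <<'E'
from h import *
from scipy.optimize import least_squares
t=env.read_camera('top');s=env.read_camera('scene')
T=lambda x,y:(280+x/3.3333,140+y/3.3333); S=lambda x,y:(250+(x-366.7)/3.3333,200+y/3.3333)
b=[-118.5,-58,264.7]
obs=[(t,b,T(260,416)),(t,[-120,67.5,20],T(91,447)),(t,[-120,-67.5,20],T(249,464)),
(s,b,S(405,109)),(s,[-30,58,316],S(595,36)),(s,[120,-67.5,20],S(630,510)),(s,[-120,-67.5,20],S(427,362)),(s,[120,67.5,20],S(741,420)),(s,[-30,58,'c'],S(597,72)),(t,[-30,58,'c'],T(110,274))]
def W(q,X):
    X=[q[3]+259 if a=='c' else a for a in X]
    return np.r_[q[:2],0]+R.from_euler('z',q[2]).apply(np.array(X)/1000)
f=lambda q:np.concatenate([proj(p,W(q,X))-uv for p,X,uv in obs])
r=least_squares(f,[.6,-.06,0,28],x_scale=[.1,.1,.1,10]);print(r.x,np.round(r.fun.reshape(-1,2),1))
for X in ([-30,58,250],b,[0,-58,200]):print(W(r.x,X))
E
```

```text
[ 0.61063024 -0.07745396 -0.113807   22.53567093] [[ 0.3 -0.9]
 [-0.6 -0.7]
 [ 0.  -0.1]
 [-0.   0.2]
 [ 0.1 -0.5]
 [-0.9 -1.2]
 [-1.7 -1.8]
 [ 1.  -1.8]
 [-0.2  0.4]
 [ 1.4 -1.4]]
[ 0.58741087 -0.01642232  0.25      ]
[ 0.48631025 -0.12162172  0.2647    ]
[ 0.60404367 -0.13507876  0.2       ]
```

Call:
servo_tool:
  deltas:
    - {"grip":0,"xyz":[-0.5,-0.3,-0.7],"angular":[0,0,0]}
    - {"grip":0,"xyz":[-0.93,-0.6,-0.5],"angular":[0,0,0]}
    - {"grip":0,"xyz":[-0.93,-0.6,-0.5],"angular":[0,0,0]}
    - {"grip":0,"xyz":[-0.93,-0.6,-0.5],"angular":[0,0,0]}
    - {"grip":0,"xyz":[-0.93,-0.6,-0.5],"angular":[0,0,0]}
    - {"grip":0,"xyz":[-0.93,-0.6,-0.5],"angular":[0,0,0]}
    - {"grip":0,"xyz":[-0.93,-0.6,-0.5],"angular":[0,0,0]}
    - {"grip":0,"xyz":[-0.93,-0.6,-0.5],"angular":[0,0,0]}
    - {"grip":0,"xyz":[-0.93,-0.6,-0.5],"angular":[0,0,0]}
    - {"grip":0,"xyz":[-0.93,-0.6,-0.5],"angular":[0,0,0]}
    - {"grip":0,"xyz":[-0.93,-0.6,-0.5],"angular":[0,0,0]}
    - {"grip":0,"xyz":[-0.93,-0.6,-0.5],"angular":[0,0,0]}
    - {"grip":0,"xyz":[-0.93,-0.6,-0.37],"angular":[0,0,0]}
    - {"grip":0,"xyz":[-0.93,-0.6,0],"angular":[0,0,0]}
    - {"grip":0,"xyz":[-0.93,-0.6,0],"angular":[0,0,0]}
    - {"grip":0,"xyz":[-0.93,-0.6,0],"angular":[0,0,0]}
    - {"grip":0,"xyz":[-0.93,-0.6,0],"angular":[0,0,0]}
    - {"grip":0,"xyz":[-0.93,-0.6,0],"angular":[0,0,0]}
    - {"grip":0,"xyz":[-0.5,-0.3,0],"angular":[0,0,0]}
    - {"grip":0,"xyz":[0,0,0],"angular":[0,0,0]}

```text
time: 3.3
tcp_pos: [0.5521, 0.0379, 0.3798]
eef_rot: [-0.001, 0.175, 0.985, -0.0]
contact_force: [-0.0, 0.3, -0.1]
width: 0.0928
finger_force: 0.0
```

```bash
python3 - <<'E'
from h import *
w=env.read_camera('wrist');o=env.get_obs();print(o['time'],o['tcp_pos'],o['eef_rot'],o['joint_positions'],w['eye'],rot(w['attitude']),w['fx'])
for n in ['collar_mid','rod_top','lever_ball','feed_lever']: print(n,[(np.round(a['extent']).tolist(),round(a['p'],2)) for a in env.search_frame(w,n)[:2]])
for X in ([.5874,-.0164,.316],[.5874,-.0164,.287],[.5874,-.0164,.25],[.4863,-.1216,.2647]):print(proj(w,X))
save(w,'c.png')
E
```

```text
3.35 [0.55126532 0.03925995 0.38030037] [-7.14339270e-04  1.74702291e-01  9.84621024e-01  1.95653893e-04] [-1.31091696e-01  2.14079071e-01  1.12747571e+00  4.66855494e-04
  1.80144770e+00 -1.35057472e+00] [0.4782894  0.06580019 0.58140121] [[ 3.45576635e-01  9.00771285e-01  2.63035895e-01]
 [ 9.38390103e-01 -3.31454742e-01 -9.77842991e-02]
 [-8.96794006e-04  2.80622250e-01 -9.59817873e-01]] 430.42269422201645
collar_mid [([241.0, 264.0, 298.0, 311.0], 0.56), ([556.0, 124.0, 639.0, 183.0], 0.26)]
rod_top [([243.0, 228.0, 294.0, 318.0], 0.66)]
lever_ball [([76.0, 186.0, 170.0, 299.0], 0.92)]
feed_lever [([78.0, 186.0, 170.0, 295.0], 0.93), ([244.0, 226.0, 292.0, 317.0], 0.26)]
[261.38366425 309.42763525]
[266.39391895 292.00045496]
[271.66807837 273.68719015]
[ 94.08591068 208.83298938]
```

View pics/c.png

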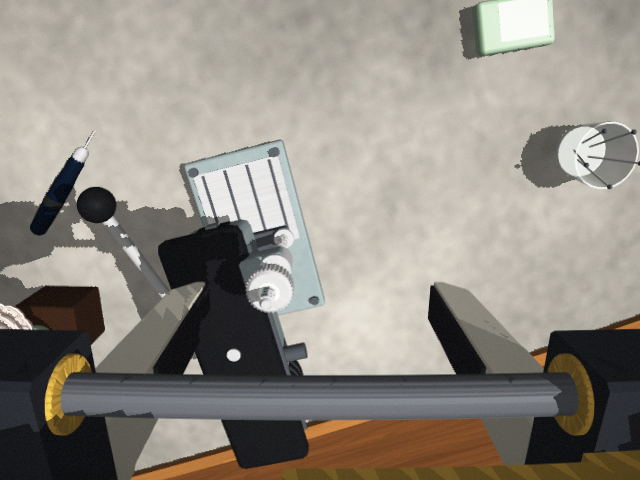

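```bash
python3 - <<'E'
from h import *
w=env.read_camera('wrist')
save(w,'d.png',(220,220,320,320),6)
E
```

```text
(no output)
```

View pics/d.png

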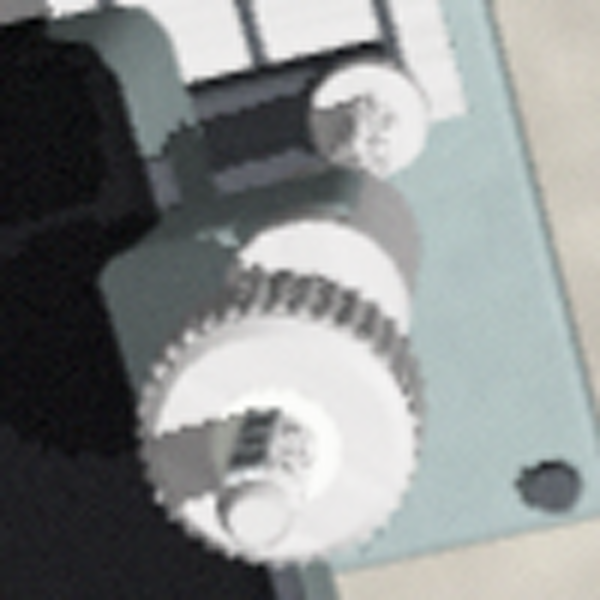

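```bash
python3 - <<'E'
from h import *
from scipy.optimize import least_squares
w=env.read_camera('wrist')
P=lambda x,y:np.array([220+x/6,220+y/6])
f=lambda q:np.r_[proj(w,[q[0],q[1],.316])-P(256,512),proj(w,[q[0],q[1],.25])-P(323,306),proj(w,[q[0],q[1],.268+q[2]])-P(280,440),0]
r=least_squares(f,[.587,-.016,.025],x_scale=.01);print(r.x,r.fun)
o=env.get_obs();d=np.r_[r.x[:2],.38]-o['tcp_pos'];print(o['tcp_pos'],rot(o['eef_rot']).T@d/.03)
E
```

```text
[ 0.58485047 -0.01169187  0.0276182 ] [ 0.57622611  0.36571942 -0.73996581 -0.44915208  0.03513479  0.00984167
  0.        ]
[0.55064139 0.04062693 0.38144226] [-1.66690477 -1.25021253  0.04893944]
```

Call:
servo_tool:
  deltas:
    - {"grip":0,"xyz":[-0.84,-0.63,0],"angular":[0,0,0]}
    - {"grip":0,"xyz":[-0.83,-0.62,0],"angular":[0,0,0]}
    - {"grip":0,"xyz":[0,0,0],"angular":[0,0,-1]}
    - {"grip":0,"xyz":[0,0,0],"angular":[0,0,-1]}
    - {"grip":0,"xyz":[0,0,0],"angular":[0,0,-1]}
    - {"grip":0,"xyz":[0,0,0],"angular":[0,0,-1]}
    - {"grip":0,"xyz":[0,0,0],"angular":[0,0,-1]}
    - {"grip":0,"xyz":[0,0,0],"angular":[0,0,-1]}
    - {"grip":0,"xyz":[0,0,0],"angular":[0,0,-1]}
    - {"grip":0,"xyz":[0,0,0],"angular":[0,0,-1]}
    - {"grip":0,"xyz":[0,0,0],"angular":[0,0,-1]}
    - {"grip":0,"xyz":[0,0,0],"angular":[0,0,-1]}
    - {"grip":0,"xyz":[0,0,0],"angular":[0,0,-1]}
    - {"grip":0,"xyz":[0,0,0],"angular":[0,0,-1]}
    - {"grip":0,"xyz":[0,0,0],"angular":[0,0,-1]}
    - {"grip":0,"xyz":[0,0,0],"angular":[0,0,-1]}
    - {"grip":0,"xyz":[0,0,0],"angular":[0,0,-1]}
    - {"grip":0,"xyz":[0,0,0],"angular":[0,0,-1]}
    - {"grip":0,"xyz":[0,0,0],"angular":[0,0,0]}

```text
time: 5.55
tcp_pos: [0.5852, -0.0121, 0.3812]
eef_rot: [0.0, -0.5, 0.866, -0.0]
contact_force: [0.4, -0.5, 1.0]
width: 0.0929
finger_force: 0.0
```

```bash
python3 - <<'E'
from h import *
w=env.read_camera('wrist');o=env.get_obs();print(o['time'],o['tcp_pos'],o['joint_positions'][[0,5]])
print(rot(o['eef_rot']).round(3))
print(rot(o['eef_rot']).T@(np.array([.5849,-.0117,.38])-o['tcp_pos'])*1000)
u=proj(w,[.5849,-.0117,.29]);print(u,proj(w,[.5849,-.0117,.316]),[(a['extent'],a['p']) for a in env.search_frame(w,'rod_top')[:2]])
x,y=np.clip(u.astype(int)-60,0,[520,360]);print(x,y);save(w,'e.png',(x,y,x+120,y+120),5)
E
```

```text
5.6 [ 0.58518018 -0.01224863  0.38116982] [-0.21142716 -2.82767243]
[[-0.501 -0.865  0.   ]
 [-0.865  0.501 -0.   ]
 [-0.    -0.    -1.   ]]
[-0.33391591  0.51796011  1.16969206]
[318.85494448 223.89737682] [318.85222997 234.34420839] [([292.8, 198.6, 342.9, 251.7], 0.82)]
258 163
```

View pics/e.png

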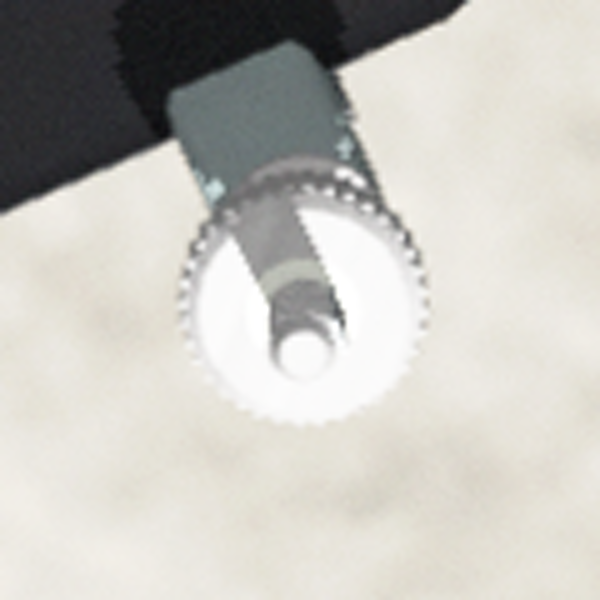

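Call:
servo_tool:
  deltas:
    - {"grip":0,"xyz":[0,0,0.9],"angular":[0,0,0]}
    - {"grip":0,"xyz":[0,0,0.9],"angular":[0,0,0]}
    - {"grip":0,"xyz":[0,0,0.9],"angular":[0,0,0]}
    - {"grip":0,"xyz":[0,0,0.7],"angular":[0,0,0]}
    - {"grip":0,"xyz":[0,0,0.4],"angular":[0,0,0]}
    - {"grip":1,"xyz":[0,0,0],"angular":[0,0,0]}
    - {"grip":1,"xyz":[0,0,0],"angular":[0,0,0]}
    - {"grip":1,"xyz":[0,0,0],"angular":[0,0,0]}
    - {"grip":1,"xyz":[0,0,0],"angular":[0,0,0]}
    - {"grip":1,"xyz":[0,0,0],"angular":[0,0,0]}
    - {"grip":1,"xyz":[0,0,0],"angular":[0,0,0]}
    - {"grip":1,"xyz":[0,0,0],"angular":[0,0,0]}
    - {"grip":1,"xyz":[0,0,0],"angular":[0,0,0]}
  squeeze: 40

```text
time: 6.95
tcp_pos: [0.5854, -0.0129, 0.2669]
eef_rot: [-0.0, -0.5, 0.866, -0.0]
contact_force: [-0.1, -0.4, 0.1]
width: 0.0332
finger_force: 0.0
```

Call:
servo_tool:
  deltas:
    - {"grip":1,"xyz":[0,0,0],"angular":[0,0,0]}
    - {"grip":1,"xyz":[0,0,0],"angular":[0,0,0]}
    - {"grip":1,"xyz":[0,0,0.004],"angular":[0,0,1]}
    - {"grip":1,"xyz":[0,0,0.004],"angular":[0,0,1]}
    - {"grip":1,"xyz":[0,0,0.004],"angular":[0,0,1]}

```text
time: 7.45
tcp_pos: [0.5859, -0.0126, 0.2667]
eef_rot: [0.001, -0.381, 0.925, -0.0]
contact_force: [1.6, 1.3, 1.3]
width: 0.0084
finger_force: 40.0
```

```bash
python3 - <<'E'
from h import *
o=env.get_obs()
for k in ['joint_positions','contact_force','ft_torque','width','finger_force','tcp_pos','eef_rot']:print(k,np.round(o[k],3))
E
```

```text
joint_positions [-2.120e-01  2.840e-01  1.300e+00  1.000e-03  1.556e+00 -2.565e+00]
contact_force [1.65  1.314 1.256]
ft_torque [ 0.225 -0.273  0.116]
width 0.008
finger_force 39.998
tcp_pos [ 0.586 -0.013  0.267]
eef_rot [ 0.001 -0.381  0.925 -0.   ]
```

```bash
python3 - <<'E'
from h import *
w=env.read_camera('wrist');s=env.read_camera('scene')
a=cv2.resize(w['color'][150:390,170:490],(400,300),interpolation=2)
b=cv2.resize(s['color'][150:300,240:440],(400,300),interpolation=2)
cv2.imwrite('pics/f.png',cv2.resize(np.hstack([a,b]),(800,300))[:,:,::-1])
E
```

```text
(no output)
```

View pics/f.png

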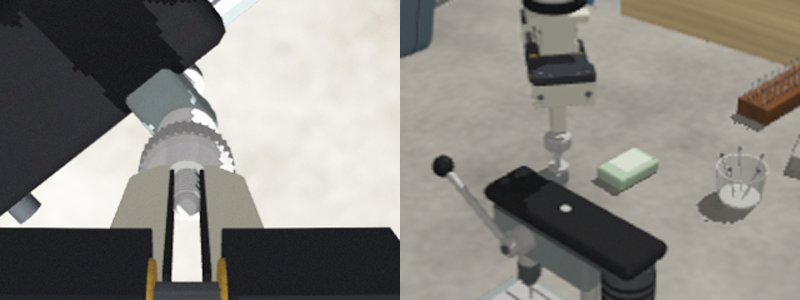

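```bash
python3 - <<'E'
from h import *
s=env.read_camera('scene');w=env.read_camera('wrist');o=env.get_obs()
print('hold',env.hold_point_z,o['tcp_pos'])
for z in (.25,.267,.2776,.2866,.2956,.316): print(z,proj(s,[.5855,-.0125,z]).round(1),proj(w,[.5855,-.0125,z]).round(1))
print(rot(w['attitude']).round(3),w['eye'],w['k1'])
save(s,'g.png',(290,180,350,240),10)
E
```

```text
hold -0.0188 [ 0.58599486 -0.01248491  0.26668755]
0.25 [319.5 231.5] [318.5 259. ]
0.267 [319.4 225.9] [318.5 270.6]
0.2776 [319.3 222.4] [318.4 278.7]
0.2866 [319.2 219.4] [318.4 286.2]
0.2956 [319.1 216.4] [318.4 294.4]
0.316 [318.9 209.4] [318.3 316.1]
[[-0.708  0.677  0.2  ]
 [ 0.706  0.679  0.201]
 [ 0.     0.284 -0.959]] [ 0.52993965 -0.06777979  0.46807103] -0.06502831840194195
```

View pics/g.png

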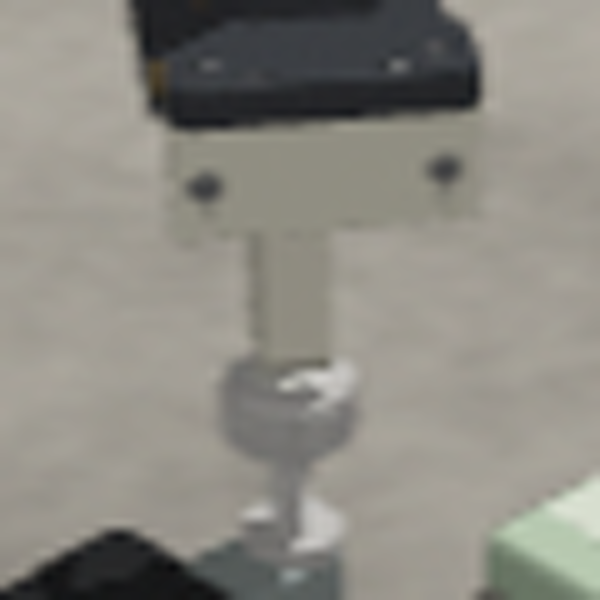

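Call:
servo_tool:
  deltas:
    - {"grip":0,"xyz":[0,0,0],"angular":[0,0,-1]}
    - {"grip":0,"xyz":[0,0,0],"angular":[0,0,-1]}
    - {"grip":0,"xyz":[0,0,0],"angular":[0,0,-1]}
    - {"grip":0,"xyz":[0,0,0],"angular":[0,0,0]}
    - {"grip":0,"xyz":[0,0,0],"angular":[0,0,0]}
    - {"grip":0,"xyz":[0,0,0],"angular":[0,0,0]}
    - {"grip":0,"xyz":[0,0,0],"angular":[0,0,0]}
    - {"grip":0,"xyz":[0,0,0],"angular":[0,0,0]}

```text
time: 8.45
tcp_pos: [0.5854, -0.0129, 0.2665]
eef_rot: [-0.0, -0.5, 0.866, -0.0]
contact_force: [0.4, -0.1, 0.5]
width: 0.0675
finger_force: 0.0
```

```bash
python3 - <<'E'
from h import *
w=env.read_camera('wrist');s=env.read_camera('scene');o=env.get_obs();print(o['time'],o['tcp_pos'],o['width'],o['contact_force'],o['joint_positions'][5])
a=cv2.resize(w['color'][100:430,100:540],(400,300),interpolation=2)
b=cv2.resize(s['color'][170:260,260:380],(400,300),interpolation=2)
cv2.imwrite('pics/h.png',np.hstack([a,b])[:,:,::-1])
E
```

```text
8.55 [ 0.58540505 -0.01289411  0.26649954] 0.07558189025603108 [-0.51882222 -0.2229944  -0.79600181] -2.829437576591768
```

View pics/h.png

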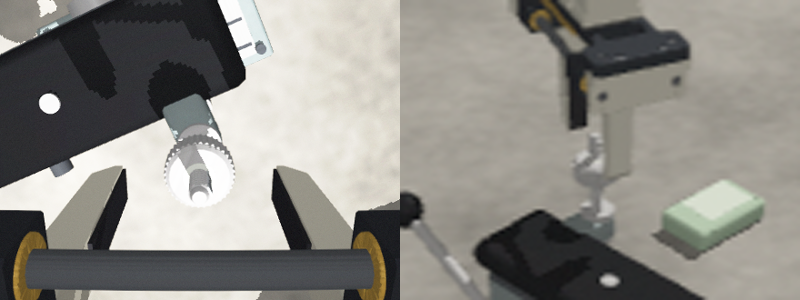

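Call:
servo_tool:
  deltas:
    - {"grip":0,"xyz":[0,0,0.2],"angular":[0,0,0]}
    - {"grip":0,"xyz":[0,0,0.2],"angular":[0,0,0]}
    - {"grip":0,"xyz":[0,0,0.2],"angular":[0,0,0]}
    - {"grip":0,"xyz":[0,0,0.2],"angular":[0,0,0]}
    - {"grip":0,"xyz":[0,0,0],"angular":[0,0,0]}

```text
time: 9.05
tcp_pos: [0.5847, -0.0127, 0.2411]
eef_rot: [-0.001, -0.5, 0.866, 0.001]
contact_force: [0.5, 0.5, -0.5]
width: 0.0928
finger_force: 0.0
```

```bash
python3 - <<'E'
from h import *
s=env.read_camera('scene');w=env.read_camera('wrist');o=env.get_obs();print(o['time'],o['tcp_pos'],o['width'],o['contact_force'])
a=cv2.resize(w['color'][100:430,100:540],(400,300),interpolation=2)
b=cv2.resize(s['color'][170:260,260:380],(400,300),interpolation=2)
cv2.imwrite('pics/i.png',np.hstack([a,b])[:,:,::-1])
E
```

```text
9.15 [ 0.5853092  -0.01288919  0.24228358] 0.09312943163797957 [-0.83781693 -0.11590084 -0.20557495]
```

View pics/i.png

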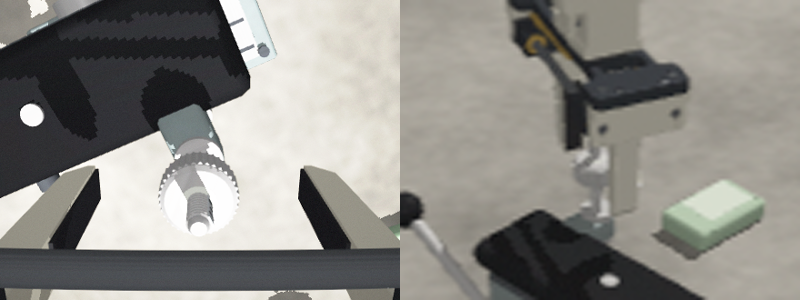

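Call:
servo_tool:
  deltas:
    - {"grip":1,"xyz":[0,0,0.1],"angular":[0,0,0]}
    - {"grip":1,"xyz":[0,0,0],"angular":[0,0,0]}
    - {"grip":1,"xyz":[0,0,0],"angular":[0,0,0]}
    - {"grip":1,"xyz":[0,0,0],"angular":[0,0,0]}
    - {"grip":1,"xyz":[0,0,0],"angular":[0,0,0]}
    - {"grip":1,"xyz":[0,0,0],"angular":[0,0,0]}
    - {"grip":1,"xyz":[0,0,0],"angular":[0,0,0]}
    - {"grip":1,"xyz":[0,0,0],"angular":[0,0,0]}
    - {"grip":1,"xyz":[0,0,0],"angular":[0,0,0]}
    - {"grip":1,"xyz":[0,0,0],"angular":[0,0,0]}

```text
time: 10.15
tcp_pos: [0.5854, -0.0129, 0.2395]
eef_rot: [0.0, -0.5, 0.866, -0.0]
contact_force: [0.4, 1.0, -0.8]
width: 0.0332
finger_force: 40.0
```

Call:
servo_tool:
  deltas:
    - {"grip":1,"xyz":[0,0,0.004],"angular":[0,0,0.5]}
    - {"grip":1,"xyz":[0,0,0.004],"angular":[0,0,1]}
    - {"grip":1,"xyz":[0,0,0.004],"angular":[0,0,1]}
    - {"grip":1,"xyz":[0,0,0.004],"angular":[0,0,1]}
    - {"grip":1,"xyz":[0,0,0.004],"angular":[0,0,1]}
    - {"grip":1,"xyz":[0,0,0.004],"angular":[0,0,1]}
    - {"grip":1,"xyz":[0,0,0.004],"angular":[0,0,1]}
    - {"grip":1,"xyz":[0,0,0.004],"angular":[0,0,1]}
    - {"grip":1,"xyz":[0,0,0.004],"angular":[0,0,1]}
    - {"grip":1,"xyz":[0,0,0.004],"angular":[0,0,1]}

```text
time: 11.15
tcp_pos: [0.5856, -0.0132, 0.2384]
eef_rot: [0.0, -0.107, 0.994, -0.0]
contact_force: [0.3, -0.8, 1.5]
width: 0.0331
finger_force: 40.0
```

```bash
python3 - <<'E'
from h import *
o=env.get_obs()
for k in ['joint_positions','contact_force','ft_torque','width','finger_force','tcp_pos','eef_rot']:print(k,np.round(o[k],3))
E
```

```text
joint_positions [-0.212  0.294  1.354 -0.     1.493 -1.997]
contact_force [ 0.271 -0.845  1.471]
ft_torque [-0.077 -0.001  0.157]
width 0.033
finger_force 39.997
tcp_pos [ 0.586 -0.013  0.238]
eef_rot [ 0.    -0.107  0.994 -0.   ]
```

Call:
servo_tool:
  deltas:
    - {"grip":1,"xyz":[0,0,0.004],"angular":[0,0,1]}
    - {"grip":1,"xyz":[0,0,0.004],"angular":[0,0,1]}
    - {"grip":1,"xyz":[0,0,0.004],"angular":[0,0,1]}
    - {"grip":1,"xyz":[0,0,0.004],"angular":[0,0,1]}
    - {"grip":1,"xyz":[0,0,0.004],"angular":[0,0,1]}
    - {"grip":1,"xyz":[0,0,0.004],"angular":[0,0,1]}
    - {"grip":1,"xyz":[0,0,0.004],"angular":[0,0,1]}
    - {"grip":1,"xyz":[0,0,0.004],"angular":[0,0,1]}
    - {"grip":1,"xyz":[0,0,0.004],"angular":[0,0,1]}
    - {"grip":1,"xyz":[0,0,0.004],"angular":[0,0,1]}
    - {"grip":1,"xyz":[0,0,0.004],"angular":[0,0,1]}
    - {"grip":1,"xyz":[0,0,0.004],"angular":[0,0,1]}
    - {"grip":1,"xyz":[0,0,0.004],"angular":[0,0,1]}
    - {"grip":1,"xyz":[0,0,0.004],"angular":[0,0,1]}
    - {"grip":1,"xyz":[0,0,0.004],"angular":[0,0,1]}
    - {"grip":1,"xyz":[0,0,0.004],"angular":[0,0,1]}
    - {"grip":1,"xyz":[0,0,0.004],"angular":[0,0,1]}
    - {"grip":1,"xyz":[0,0,0.004],"angular":[0,0,1]}
    - {"grip":1,"xyz":[0,0,0.004],"angular":[0,0,1]}
    - {"grip":1,"xyz":[0,0,0.004],"angular":[0,0,1]}

```text
time: 13.15
tcp_pos: [0.5853, -0.0136, 0.2362]
eef_rot: [0.0, 0.693, 0.721, -0.0]
contact_force: [-0.8, -2.3, 2.1]
width: 0.0331
finger_force: 40.0
```

Call:
servo_tool:
  deltas:
    - {"grip":1,"xyz":[0,0,0.004],"angular":[0,0,1]}
    - {"grip":1,"xyz":[0,0,0.004],"angular":[0,0,1]}
    - {"grip":1,"xyz":[0,0,0.004],"angular":[0,0,1]}
    - {"grip":1,"xyz":[0,0,0.004],"angular":[0,0,1]}
    - {"grip":1,"xyz":[0,0,0.004],"angular":[0,0,1]}
    - {"grip":1,"xyz":[0,0,0.004],"angular":[0,0,1]}
    - {"grip":1,"xyz":[0,0,0.004],"angular":[0,0,1]}
    - {"grip":1,"xyz":[0,0,0.004],"angular":[0,0,1]}
    - {"grip":1,"xyz":[0,0,0.004],"angular":[0,0,1]}
    - {"grip":1,"xyz":[0,0,0.004],"angular":[0,0,1]}
    - {"grip":1,"xyz":[0,0,0.004],"angular":[0,0,1]}
    - {"grip":1,"xyz":[0,0,0.004],"angular":[0,0,1]}
    - {"grip":1,"xyz":[0,0,0.004],"angular":[0,0,1]}
    - {"grip":1,"xyz":[0,0,0.004],"angular":[0,0,1]}
    - {"grip":1,"xyz":[0,0,0.004],"angular":[0,0,1]}
    - {"grip":1,"xyz":[0,0,0.004],"angular":[0,0,1]}
    - {"grip":1,"xyz":[0,0,0.004],"angular":[0,0,1]}
    - {"grip":1,"xyz":[0,0,0.004],"angular":[0,0,1]}
    - {"grip":1,"xyz":[0,0,0.004],"angular":[0,0,1]}
    - {"grip":1,"xyz":[0,0,0.004],"angular":[0,0,1]}

```text
time: 15.15
tcp_pos: [0.5849, -0.0132, 0.2339]
eef_rot: [0.0, 0.998, -0.067, -0.0]
contact_force: [-2.1, -0.6, 2.2]
width: 0.0334
finger_force: 40.0
```

Call:
servo_tool:
  deltas:
    - {"grip":1,"xyz":[0,0,0.004],"angular":[0,0,1]}
    - {"grip":1,"xyz":[0,0,0.004],"angular":[0,0,1]}
    - {"grip":1,"xyz":[0,0,0.004],"angular":[0,0,1]}
    - {"grip":1,"xyz":[0,0,0.004],"angular":[0,0,1]}
    - {"grip":1,"xyz":[0,0,0.004],"angular":[0,0,1]}
    - {"grip":1,"xyz":[0,0,0],"angular":[0,0,0]}

```text
time: 15.75
tcp_pos: [0.585, -0.0131, 0.2333]
eef_rot: [0.0, 0.96, -0.281, -0.0]
contact_force: [-2.8, 0.3, 3.2]
width: 0.0332
finger_force: 40.0
```

```bash
python3 - <<'E'
from h import *
o=env.get_obs()
for k in ['joint_positions','contact_force','ft_torque','width','finger_force','tcp_pos','eef_rot']:print(k,np.round(o[k],3))
E
```

```text
joint_positions [-0.212  0.296  1.364 -0.     1.482  1.927]
contact_force [-2.757  0.264  3.222]
ft_torque [-0.066  0.625 -0.126]
width 0.033
finger_force 40.002
tcp_pos [ 0.585 -0.013  0.233]
eef_rot [ 0.     0.96  -0.281 -0.   ]
```

Call:
servo_tool:
  deltas:
    - {"grip":0,"xyz":[0,0,0],"angular":[0,0,0]}
    - {"grip":0,"xyz":[0,0,0],"angular":[0,0,0]}
    - {"grip":0,"xyz":[0,0,0],"angular":[0,0,0]}
    - {"grip":0,"xyz":[0,0,0],"angular":[0,0,0]}
    - {"grip":0,"xyz":[0,0,-0.6],"angular":[0,0,-1]}
    - {"grip":0,"xyz":[0,0,-0.9],"angular":[0,0,-1]}
    - {"grip":0,"xyz":[0,0,-0.9],"angular":[0,0,-1]}
    - {"grip":0,"xyz":[0,0,-0.9],"angular":[0,0,-1]}
    - {"grip":0,"xyz":[0,0,0],"angular":[0,0,-1]}
    - {"grip":0,"xyz":[0,0,0],"angular":[0,0,-1]}
    - {"grip":0,"xyz":[0,0,0],"angular":[0,0,-1]}
    - {"grip":0,"xyz":[0,0,0],"angular":[0,0,-1]}
    - {"grip":0,"xyz":[0,0,0],"angular":[0,0,-1]}
    - {"grip":0,"xyz":[0,0,0],"angular":[0,0,-1]}
    - {"grip":0,"xyz":[0,0,0],"angular":[0,0,-1]}
    - {"grip":0,"xyz":[0,0,0],"angular":[0,0,-1]}
    - {"grip":0,"xyz":[0,0,0],"angular":[0,0,-1]}
    - {"grip":0,"xyz":[0,0,0],"angular":[0,0,-1]}
    - {"grip":0,"xyz":[0,0,0],"angular":[0,0,-1]}
    - {"grip":0,"xyz":[0,0,0],"angular":[0,0,-1]}

```text
time: 17.75
tcp_pos: [0.5855, -0.0129, 0.3318]
eef_rot: [-0.0, 0.915, 0.404, -0.0]
contact_force: [-0.1, -0.1, 0.5]
width: 0.0934
finger_force: 0.0
```

Call:
servo_tool:
  deltas:
    - {"grip":0,"xyz":[0,0,0],"angular":[0,0,-1]}
    - {"grip":0,"xyz":[0,0,0],"angular":[0,0,-1]}
    - {"grip":0,"xyz":[0,0,0],"angular":[0,0,-1]}
    - {"grip":0,"xyz":[0,0,0],"angular":[0,0,-1]}
    - {"grip":0,"xyz":[0,0,0],"angular":[0,0,-1]}
    - {"grip":0,"xyz":[0,0,0],"angular":[0,0,-1]}
    - {"grip":0,"xyz":[0,0,0],"angular":[0,0,-1]}
    - {"grip":0,"xyz":[0,0,0],"angular":[0,0,-1]}
    - {"grip":0,"xyz":[0,0,0],"angular":[0,0,-1]}
    - {"grip":0,"xyz":[0,0,0],"angular":[0,0,-1]}
    - {"grip":0,"xyz":[0,0,0],"angular":[0,0,-1]}
    - {"grip":0,"xyz":[0,0,0],"angular":[0,0,-1]}
    - {"grip":0,"xyz":[0,0,0],"angular":[0,0,-1]}
    - {"grip":0,"xyz":[0,0,0],"angular":[0,0,-1]}
    - {"grip":0,"xyz":[0,0,0],"angular":[0,0,-1]}
    - {"grip":0,"xyz":[0,0,0],"angular":[0,0,-1]}
    - {"grip":0,"xyz":[0,0,0],"angular":[0,0,-1]}
    - {"grip":0,"xyz":[0,0,0],"angular":[0,0,-1]}
    - {"grip":0,"xyz":[0,0,0],"angular":[0,0,-1]}
    - {"grip":0,"xyz":[0,0,0],"angular":[0,0,-1]}

```text
time: 19.75
tcp_pos: [0.5855, -0.0128, 0.3317]
eef_rot: [-0.0, 0.278, 0.961, 0.0]
contact_force: [-0.7, 0.5, 0.3]
width: 0.093
finger_force: 0.0
```

Call:
servo_tool:
  deltas:
    - {"grip":0,"xyz":[0.7,0,0],"angular":[0,0,0]}
    - {"grip":0,"xyz":[0.7,0,0],"angular":[0,0,0]}
    - {"grip":0,"xyz":[0,0,0],"angular":[0,-1,0]}
    - {"grip":0,"xyz":[0,0,0],"angular":[0,-1,0]}
    - {"grip":0,"xyz":[0,0,0],"angular":[0,-1,0]}
    - {"grip":0,"xyz":[0,0,0],"angular":[0,-1,0]}
    - {"grip":0,"xyz":[0,0,0],"angular":[0,-1,0]}
    - {"grip":0,"xyz":[0,0,0],"angular":[0,-1,0]}
    - {"grip":0,"xyz":[0,0,0],"angular":[0,-1,0]}
    - {"grip":0,"xyz":[0,0,0],"angular":[0,-1,0]}
    - {"grip":0,"xyz":[0,0,0],"angular":[0,0,0]}

```text
time: 20.85
tcp_pos: [0.5474, 0.0109, 0.3295]
eef_rot: [0.327, 0.262, 0.903, -0.096]
contact_force: [0.0, -0.2, 0.5]
width: 0.0929
finger_force: 0.0
```

```bash
python3 - <<'E'
from h import *
w=env.read_camera('wrist');o=env.get_obs();print(o['time'],o['tcp_pos'],o['joint_positions'])
for z in (.25,.2705,.2795,.2885,.316):print(proj(w,[.585,-.013,z]).round(1))
for n in ('collar_mid','rod_top'):
  r=env.cut_out(w,n)
  for a in r[:2]:print(n,a['extent'],a['p'])
u=proj(w,[.585,-.013,.28]).astype(int)
x,y=np.clip(u-[80,60],0,[480,360]);print(x,y)
im=cv2.resize(w['color'][y:y+120,x:x+160],None,fx=5,fy=5,interpolation=2)
cv2.imwrite('pics/j.png',im[:,:,::-1])
E
```

```text
20.9 [0.54867597 0.01066898 0.33088314] [ 0.11262419 -0.1295247   1.82409166 -0.52207197  0.94059578 -0.69089751]
[318.9 201.6]
[318.8 226. ]
[318.8 237.3]
[318.7 249.1]
[318.5 287.7]
collar_mid [291.2, 216.8, 349.8, 259.6] 0.87
rod_top [242.3, 70.9, 347.1, 295.5] 0.9
238 177
```

View pics/j.png

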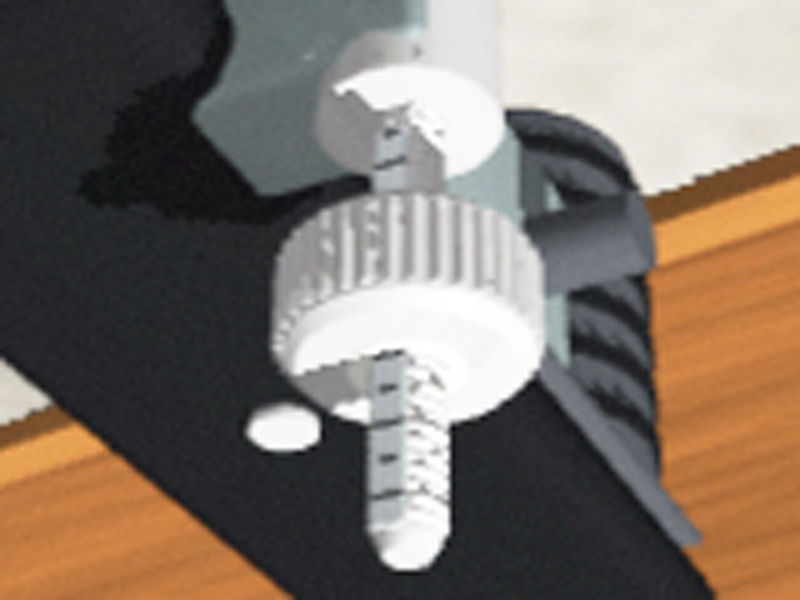

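```bash
python3 - <<'E'
from h import *
w=env.read_camera('wrist')
A=np.array([.585,-.013]);d=np.array(w['eye'])[:2]-A;d/=np.linalg.norm(d)
F=np.array([-np.cos(-.1138),-np.sin(-.1138)])
cy=lambda X:((proj(w,X)-[238,177])*5).round(0)
for z in (5,10,40,45,50,55,60): print('line',z,cy(np.r_[A+F*.0045,.25+z/1e3]))
for r in (.013,-.013): print('boss',cy(np.r_[A+d*r,.25]))
for g in (20,21,22,23):print(g,'under near',cy(np.r_[A+d*.017,.25+g/1e3]),'top near',cy(np.r_[A+d*.017,.268+g/1e3]),'top far',cy(np.r_[A-d*.017,.268+g/1e3]),cy(np.r_[A-d*.0155,.268+g/1e3]))
E
```

```text
line 5 [382.  98.]
line 10 [382. 127.]
line 40 [380. 316.]
line 45 [380. 350.]
line 50 [380. 385.]
line 55 [380. 420.]
line 60 [379. 456.]
boss [397.  26.]
boss [397. 146.]
20 under near [397. 127.] top near [396. 245.] top far [396. 389.] [396. 383.]
21 under near [397. 133.] top near [396. 251.] top far [396. 395.] [396. 390.]
22 under near [397. 140.] top near [396. 258.] top far [396. 402.] [396. 396.]
23 under near [397. 146.] top near [396. 265.] top far [396. 408.] [396. 402.]
```

Call:
servo_tool:
  deltas:
    - {"grip":0,"xyz":[0,0,0],"angular":[0,1,0]}
    - {"grip":0,"xyz":[0,0,0],"angular":[0,1,0]}
    - {"grip":0,"xyz":[0,0,0],"angular":[0,1,0]}
    - {"grip":0,"xyz":[0,0,0],"angular":[0,1,0]}
    - {"grip":0,"xyz":[0,0,0],"angular":[0,1,0]}
    - {"grip":0,"xyz":[0,0,0],"angular":[0,1,0]}
    - {"grip":0,"xyz":[0,0,0],"angular":[0,1,0]}
    - {"grip":0,"xyz":[0,0,0],"angular":[0,1,0]}
    - {"grip":0,"xyz":[-0.7,0,0],"angular":[0,0,0]}
    - {"grip":0,"xyz":[-0.7,0,0],"angular":[0,0,0]}
    - {"grip":0,"xyz":[0,0,0],"angular":[0,0,0]}
    - {"grip":0,"xyz":[0,0,0],"angular":[0,0,0]}

```text
time: 22.25
tcp_pos: [0.586, -0.0136, 0.3316]
eef_rot: [-0.0, 0.281, 0.96, 0.0]
contact_force: [-0.5, 0.5, 0.1]
width: 0.0932
finger_force: 0.0
```

Call:
servo_tool:
  deltas:
    - {"grip":0,"xyz":[0,0,0.8],"angular":[0,0,0]}
    - {"grip":0,"xyz":[0,0,0.8],"angular":[0,0,0]}
    - {"grip":0,"xyz":[0,0,0.8],"angular":[0,0,0]}
    - {"grip":0,"xyz":[0,0,0.6],"angular":[0,0,0]}
    - {"grip":0,"xyz":[0,0,0.27],"angular":[0,0,0]}
    - {"grip":1,"xyz":[0,0,0],"angular":[0,0,0]}
    - {"grip":1,"xyz":[0,0,0],"angular":[0,0,0]}
    - {"grip":1,"xyz":[0,0,0],"angular":[0,0,0]}
    - {"grip":1,"xyz":[0,0,0],"angular":[0,0,0]}
    - {"grip":1,"xyz":[0,0,0],"angular":[0,0,0]}
    - {"grip":1,"xyz":[0,0,0],"angular":[0,0,0]}
    - {"grip":1,"xyz":[0,0,0],"angular":[0,0,0]}
    - {"grip":1,"xyz":[0,0,0],"angular":[0,0,0]}
    - {"grip":1,"xyz":[0,0,0],"angular":[0,0,0]}
    - {"grip":1,"xyz":[0,0,0],"angular":[0,0,0]}

```text
time: 23.75
tcp_pos: [0.5852, -0.0132, 0.2338]
eef_rot: [-0.0, 0.28, 0.96, -0.0]
contact_force: [-0.9, -1.0, 0.4]
width: 0.0335
finger_force: 40.0
```

Call:
servo_tool:
  deltas:
    - {"grip":1,"xyz":[0,0,0.004],"angular":[0,0,1]}
    - {"grip":1,"xyz":[0,0,0.004],"angular":[0,0,1]}
    - {"grip":1,"xyz":[0,0,0.004],"angular":[0,0,1]}
    - {"grip":1,"xyz":[0,0,0.004],"angular":[0,0,1]}
    - {"grip":1,"xyz":[0,0,0.004],"angular":[0,0,1]}
    - {"grip":1,"xyz":[0,0,0.004],"angular":[0,0,1]}
    - {"grip":1,"xyz":[0,0,0.004],"angular":[0,0,1]}
    - {"grip":1,"xyz":[0,0,0.004],"angular":[0,0,1]}
    - {"grip":1,"xyz":[0,0,0.004],"angular":[0,0,1]}
    - {"grip":1,"xyz":[0,0,0.004],"angular":[0,0,1]}
    - {"grip":1,"xyz":[0,0,0.004],"angular":[0,0,1]}
    - {"grip":1,"xyz":[0,0,0.004],"angular":[0,0,1]}
    - {"grip":1,"xyz":[0,0,0.004],"angular":[0,0,1]}
    - {"grip":1,"xyz":[0,0,0.004],"angular":[0,0,1]}
    - {"grip":1,"xyz":[0,0,0.004],"angular":[0,0,1]}
    - {"grip":1,"xyz":[0,0,0.004],"angular":[0,0,1]}
    - {"grip":1,"xyz":[0,0,0],"angular":[0,0,0]}

```text
time: 25.45
tcp_pos: [0.5853, -0.0132, 0.232]
eef_rot: [0.0, 0.832, 0.555, -0.0]
contact_force: [-1.6, -1.9, 0.9]
width: 0.0328
finger_force: 40.0
```

Call:
servo_tool:
  deltas:
    - {"grip":0,"xyz":[0,0,0],"angular":[0,0,0]}
    - {"grip":0,"xyz":[0,0,0],"angular":[0,0,0]}
    - {"grip":0,"xyz":[0,0,0],"angular":[0,0,0]}
    - {"grip":0,"xyz":[0,0,0],"angular":[0,0,0]}
    - {"grip":0,"xyz":[0,0,-0.4],"angular":[0,0,0]}
    - {"grip":0,"xyz":[0,0,-0.9],"angular":[0,0,0]}
    - {"grip":0,"xyz":[0,0,-0.9],"angular":[0,0,0]}
    - {"grip":0,"xyz":[0,0,-0.9],"angular":[0,0,0]}
    - {"grip":0,"xyz":[0,0,-0.9],"angular":[0,0,0]}
    - {"grip":0,"xyz":[0,0,0],"angular":[0,0,0]}

```text
time: 26.45
tcp_pos: [0.5871, -0.0132, 0.3572]
eef_rot: [0.003, 0.832, 0.555, 0.003]
contact_force: [0.2, -1.1, 0.3]
width: 0.093
finger_force: 0.0
```

```bash
python3 - <<'E'
from h import *
w=env.read_camera('wrist');o=env.get_obs();print(o['time'],o['tcp_pos'],o['joint_positions'][[0,5]]);M=rot(o['eef_rot']);print(M.round(2))
b=np.array([.4863,-.1216,.2647]);print('ball pred',proj(w,b),[(a['extent'],a['p']) for a in env.search_frame(w,'lever_ball')[:2]])
print(M.T@(b-o['tcp_pos'])/.03)
E
```

```text
26.5 [ 0.58637195 -0.01299056  0.35456484] [-0.21226524  0.18084961]
[[ 0.38  0.92  0.01]
 [ 0.92 -0.38 -0.  ]
 [ 0.    0.01 -1.  ]]
ball pred [255.00131558 391.05326   ] [([244.6, 313.8, 396.3, 378.7], 0.66)]
[-4.62497906 -1.70970765  2.98215369]
```

Call:
servo_tool:
  deltas:
    - {"grip":0,"xyz":[-0.76,-0.3,0],"angular":[0,0,0]}
    - {"grip":0,"xyz":[-0.76,-0.3,0],"angular":[0,0,0]}
    - {"grip":0,"xyz":[-0.76,-0.3,0],"angular":[0,0,0]}
    - {"grip":0,"xyz":[-0.76,-0.3,0],"angular":[0,0,0]}
    - {"grip":0,"xyz":[-0.76,-0.3,0],"angular":[0,0,0]}
    - {"grip":0,"xyz":[-0.74,-0.28,0],"angular":[0,0,-0.2]}
    - {"grip":0,"xyz":[0,0,0],"angular":[0,0,-1]}
    - {"grip":0,"xyz":[0,0,0],"angular":[0,0,-1]}
    - {"grip":0,"xyz":[0,0,0],"angular":[0,0,-1]}
    - {"grip":0,"xyz":[0,0,0],"angular":[0,0,-1]}
    - {"grip":0,"xyz":[0,0,0],"angular":[0,0,-1]}
    - {"grip":0,"xyz":[0,0,0],"angular":[0,0,-1]}
    - {"grip":0,"xyz":[0,0,0],"angular":[0,0,-1]}
    - {"grip":0,"xyz":[0,0,0],"angular":[0,0,-1]}
    - {"grip":0,"xyz":[0,0,0],"angular":[0,0,-1]}
    - {"grip":0,"xyz":[0,0,0],"angular":[0,0,-1]}
    - {"grip":0,"xyz":[0,0,0],"angular":[0,0,-1]}

```text
time: 28.25
tcp_pos: [0.4832, -0.1179, 0.3502]
eef_rot: [-0.002, 0.472, 0.882, -0.0]
contact_force: [0.2, -0.6, -0.2]
width: 0.0926
finger_force: 0.0
```

Call:
servo_tool:
  deltas:
    - {"grip":0,"xyz":[0,0,0],"angular":[0,0,-1]}
    - {"grip":0,"xyz":[0,0,0],"angular":[0,0,-1]}
    - {"grip":0,"xyz":[0,0,0],"angular":[0,0,-1]}
    - {"grip":0,"xyz":[0,0,0],"angular":[0,0,-1]}
    - {"grip":0,"xyz":[0,0,0],"angular":[0,0,-1]}
    - {"grip":0,"xyz":[0,0,0],"angular":[0,0,-1]}
    - {"grip":0,"xyz":[0,0,0],"angular":[0,0,-1]}
    - {"grip":0,"xyz":[0,0,0],"angular":[0,0,-1]}
    - {"grip":0,"xyz":[0,0,0],"angular":[0,0,-1]}
    - {"grip":0,"xyz":[0,0,0],"angular":[0,0,-1]}
    - {"grip":0,"xyz":[0,0,0],"angular":[0,0,0]}
    - {"grip":0,"xyz":[0,0,0],"angular":[0,0,0]}

```text
time: 29.45
tcp_pos: [0.4835, -0.118, 0.3508]
eef_rot: [-0.001, 0.058, 0.998, 0.0]
contact_force: [0.3, -0.0, 0.4]
width: 0.0929
finger_force: 0.0
```

```bash
python3 - <<'E'
from h import *
w=env.read_camera('wrist');o=env.get_obs();print(o['time'],o['tcp_pos'],o['joint_positions'][[0,5]]);M=rot(o['eef_rot']);print(M.round(3))
b=np.array([.484,-.119,.2647]);print('ball pred',proj(w,b),[(a['extent'],a['p']) for a in env.search_frame(w,'lever_ball')[:2]])
print(M.T@(b-o['tcp_pos'])*1000)
# dark round blob near prediction
u=proj(w,b).astype(int);g=w['color'].max(2);x0,y0=u-60;m=(g[y0:y0+120,x0:x0+120]<70).astype(np.uint8)
n,l,st,ce=cv2.connectedComponentsWithStats(m)
for i in range(1,n):
  if st[i,4]>150:print(st[i]+[x0,y0,0,0,0],ce[i]+[x0,y0])
save(w,'k.png',(x0,y0,x0+120,y0+120),5)
E
```

```text
29.5 [ 0.48355223 -0.1180584   0.35109205] [-0.46394981 -1.91850929]
[[-0.993  0.116 -0.001]
 [ 0.116  0.993  0.001]
 [ 0.001  0.001 -1.   ]]
ball pred [316.82649378 227.78019936] [([300.4, 207.7, 339.3, 348.3], 0.77)]
[-0.6760543  -0.92828522 86.39070759]
[ 299  208   39   42 1233] [318.05515004 227.97080292]
[361 254  15  16 170] [370.02352941 261.01176471]
[346 273  30  14 380] [361.00789474 280.04473684]
```

Call:
servo_tool:
  deltas:
    - {"grip":0,"xyz":[0,0,0.9],"angular":[0,0,0]}
    - {"grip":0,"xyz":[0,0,0.9],"angular":[0,0,0]}
    - {"grip":0,"xyz":[0,0,0.9],"angular":[0,0,0]}
    - {"grip":0,"xyz":[0,0,0.9],"angular":[0,0,0]}
    - {"grip":0,"xyz":[0,0,0.5],"angular":[0,0,0]}
    - {"grip":0,"xyz":[0,0,0.27],"angular":[0,0,0]}
    - {"grip":1,"xyz":[0,0,0],"angular":[0,0,0]}
    - {"grip":1,"xyz":[0,0,0],"angular":[0,0,0]}
    - {"grip":1,"xyz":[0,0,0],"angular":[0,0,0]}
    - {"grip":1,"xyz":[0,0,0],"angular":[0,0,0]}
    - {"grip":1,"xyz":[0,0,0],"angular":[0,0,0]}
    - {"grip":1,"xyz":[0,0,0],"angular":[0,0,0]}
    - {"grip":1,"xyz":[0,0,0],"angular":[0,0,0]}
    - {"grip":1,"xyz":[0,0,0],"angular":[0,0,0]}
    - {"grip":1,"xyz":[0,0,0],"angular":[0,0,0]}
    - {"grip":1,"xyz":[0,0,0],"angular":[0,0,0]}
    - {"grip":1,"xyz":[0,0,0],"angular":[0,0,0]}
    - {"grip":1,"xyz":[0,0,0],"angular":[0,0,0]}
  squeeze: 25

```text
time: 31.35
tcp_pos: [0.4838, -0.1185, 0.2208]
eef_rot: [-0.0, 0.057, 0.998, -0.0]
contact_force: [-1.1, -2.5, -0.2]
width: 0.0268
finger_force: 25.0
```

Call:
servo_tool:
  deltas:
    - {"grip":1,"xyz":[0.1,0,0.2],"angular":[0,0,0]}
    - {"grip":1,"xyz":[0.1,0,0.2],"angular":[0,0,0]}
    - {"grip":1,"xyz":[0.08,0,0.21],"angular":[0,0,0]}
    - {"grip":1,"xyz":[0.08,0,0.21],"angular":[0,0,0]}
    - {"grip":1,"xyz":[0.055,0,0.22],"angular":[0,0,0]}
    - {"grip":1,"xyz":[0.055,0,0.22],"angular":[0,0,0]}
    - {"grip":1,"xyz":[0.033,0,0.22],"angular":[0,0,0]}
    - {"grip":1,"xyz":[0.033,0,0.22],"angular":[0,0,0]}
    - {"grip":1,"xyz":[0.01,0,0.22],"angular":[0,0,0]}
    - {"grip":1,"xyz":[0.01,0,0.22],"angular":[0,0,0]}
    - {"grip":1,"xyz":[0,0,0],"angular":[0,0,0]}

```text
time: 32.45
tcp_pos: [0.4671, -0.1165, 0.1556]
eef_rot: [-0.0, 0.057, 0.998, -0.0]
contact_force: [-1.3, -5.1, 1.5]
width: 0.0267
finger_force: 25.0
```

Call:
servo_tool:
  deltas:
    - {"grip":1,"xyz":[-0.01,0,0.22],"angular":[0,0,0]}
    - {"grip":1,"xyz":[-0.01,0,0.22],"angular":[0,0,0]}
    - {"grip":1,"xyz":[-0.015,0,0.1],"angular":[0,0,0]}
    - {"grip":1,"xyz":[0,0,0],"angular":[0,0,0]}

```text
time: 32.85
tcp_pos: [0.4682, -0.1166, 0.1397]
eef_rot: [-0.0, 0.057, 0.998, -0.0]
contact_force: [-2.2, -4.9, 2.0]
width: 0.0272
finger_force: 25.0
```

Call:
servo_tool:
  deltas:
    - {"grip":1,"xyz":[-0.015,0,0.1],"angular":[0,0,0]}
    - {"grip":1,"xyz":[0,0,0],"angular":[0,0,0]}

```text
time: 33.05
tcp_pos: [0.4686, -0.1167, 0.1368]
eef_rot: [-0.0, 0.057, 0.998, -0.0]
contact_force: [-2.2, -5.1, 2.2]
width: 0.0265
finger_force: 25.0
```

Call:
servo_tool:
  deltas:
    - {"grip":1,"xyz":[-0.015,0,0.1],"angular":[0,0,0]}
    - {"grip":1,"xyz":[0,0,0],"angular":[0,0,0]}

```text
time: 33.25
tcp_pos: [0.469, -0.1167, 0.1338]
eef_rot: [-0.0, 0.057, 0.998, -0.0]
contact_force: [-2.5, -4.8, 1.7]
width: 0.0266
finger_force: 25.0
```

Call:
servo_tool:
  deltas:
    - {"grip":1,"xyz":[-0.01,0,0.07],"angular":[0,0,0]}
    - {"grip":1,"xyz":[0,0,0],"angular":[0,0,0]}

```text
time: 33.45
tcp_pos: [0.4693, -0.1168, 0.1321]
eef_rot: [-0.0, 0.057, 0.998, -0.0]
contact_force: [-2.5, -4.9, 5.0]
width: 0.0265
finger_force: 25.0
```

Call:
servo_tool:
  deltas:
    - {"grip":1,"xyz":[-0.01,0,0.07],"angular":[0,0,0]}
    - {"grip":1,"xyz":[0,0,0],"angular":[0,0,0]}

```text
time: 33.65
tcp_pos: [0.4697, -0.1168, 0.1304]
eef_rot: [-0.0, 0.057, 0.998, -0.0]
contact_force: [-4.6, -4.3, 6.6]
width: 0.0267
finger_force: 25.0
```

Call:
servo_tool:
  deltas:
    - {"grip":1,"xyz":[0,0,0],"angular":[0,0,0]}
    - {"grip":1,"xyz":[0.03,0,-0.2],"angular":[0,0,0]}
    - {"grip":1,"xyz":[0.03,0,-0.2],"angular":[0,0,0]}
    - {"grip":1,"xyz":[0.02,0,-0.24],"angular":[0,0,0]}
    - {"grip":1,"xyz":[0.005,0,-0.24],"angular":[0,0,0]}
    - {"grip":1,"xyz":[-0.01,0,-0.22],"angular":[0,0,0]}
    - {"grip":1,"xyz":[-0.01,0,-0.22],"angular":[0,0,0]}
    - {"grip":1,"xyz":[-0.033,0,-0.22],"angular":[0,0,0]}
    - {"grip":1,"xyz":[-0.033,0,-0.22],"angular":[0,0,0]}
    - {"grip":1,"xyz":[-0.055,0,-0.22],"angular":[0,0,0]}
    - {"grip":1,"xyz":[-0.055,0,-0.22],"angular":[0,0,0]}
    - {"grip":1,"xyz":[-0.08,0,-0.21],"angular":[0,0,0]}
    - {"grip":1,"xyz":[-0.08,0,-0.21],"angular":[0,0,0]}
    - {"grip":1,"xyz":[-0.1,0,-0.16],"angular":[0,0,0]}
    - {"grip":1,"xyz":[-0.05,0,-0.08],"angular":[0,0,0]}
    - {"grip":1,"xyz":[0,0,0],"angular":[0,0,0]}

```text
time: 35.25
tcp_pos: [0.4821, -0.1182, 0.2161]
eef_rot: [-0.0, 0.057, 0.998, -0.0]
contact_force: [-2.2, -5.0, 0.9]
width: 0.0267
finger_force: 25.0
```

Call:
servo_tool:
  deltas:
    - {"grip":1,"xyz":[-0.025,0,-0.08],"angular":[0,0,0]}
    - {"grip":1,"xyz":[-0.025,0,-0.08],"angular":[0,0,0]}
    - {"grip":1,"xyz":[-0.01,0,-0.03],"angular":[0,0,0]}
    - {"grip":1,"xyz":[0,0,0],"angular":[0,0,0]}

```text
time: 35.65
tcp_pos: [0.4835, -0.1183, 0.2192]
eef_rot: [-0.002, 0.057, 0.998, 0.0]
contact_force: [2.5, -6.6, -11.6]
width: 0.0268
finger_force: 25.0
```

Call:
servo_tool:
  deltas:
    - {"grip":0.6,"xyz":[0,0,0],"angular":[0,0,0]}
    - {"grip":0.4,"xyz":[0,0,0],"angular":[0,0,0]}
    - {"grip":0,"xyz":[0,0,0],"angular":[0,0,0]}
    - {"grip":0,"xyz":[0,0,0],"angular":[0,0,0]}
    - {"grip":0,"xyz":[0,0,0],"angular":[0,0,0]}
    - {"grip":0,"xyz":[0,0,0],"angular":[0,0,0]}
    - {"grip":0,"xyz":[0,0,0],"angular":[0,0,0]}
    - {"grip":0,"xyz":[0,0,-0.5],"angular":[0,0,0]}
    - {"grip":0,"xyz":[0,0,-0.9],"angular":[0,0,0]}
    - {"grip":0,"xyz":[0,0,-0.9],"angular":[0,0,0]}
    - {"grip":0,"xyz":[0,0,-0.9],"angular":[0,0,0]}
    - {"grip":0,"xyz":[0,0,-0.9],"angular":[0,0,0]}
    - {"grip":0,"xyz":[0,0,-0.3],"angular":[0,0,0]}
    - {"grip":0,"xyz":[0,0,0],"angular":[0,0,0]}
    - {"grip":0,"xyz":[0,0,0],"angular":[0,0,0]}
    - {"grip":0,"xyz":[0,0,0],"angular":[0,0,0]}

```text
time: 37.25
tcp_pos: [0.4836, -0.1179, 0.352]
eef_rot: [-0.001, 0.057, 0.998, 0.001]
contact_force: [0.0, -0.3, -0.7]
width: 0.093
finger_force: 0.0
```

```bash
python3 - <<'E'
from h import *
w=env.read_camera('wrist');o=env.get_obs();print(o['time'],o['tcp_pos'],o['width'],o['contact_force'])
b=np.array([.484,-.119,.2647]);u=proj(w,b);x0,y0=u.astype(int)-60;m=(w['color'].max(2)[y0:y0+120,x0:x0+120]<70).astype(np.uint8)
n,l,st,ce=cv2.connectedComponentsWithStats(m)
print('ball pred',u,[ce[i]+[x0,y0] for i in range(1,n) if st[i,4]>150])
s=env.read_camera('scene');t=env.read_camera('top')
for p,n in ((s,'lever_ball'),(s,'carving_mid'),(s,'blank_mid'),(s,'tub_mid'),(t,'handpiece_mid'),(t,'carving_mid')): print(n,[(np.round(a['extent']),round(a['p'],2)) for a in env.search_frame(p,n)[:1]])
E
```

```text
37.3 [ 0.4836054  -0.11795593  0.35211708] 0.09276276571688397 [-0.2061272  -0.7469622  -0.01031752]
ball pred [316.71047651 227.31291317] [array([318.0195122, 227.5203252]), array([369.83522727, 261.        ]), array([361.04962779, 279.69478908])]
lever_ball [(array([261., 227., 302., 279.]), 0.79)]
carving_mid [(array([196., 332., 255., 410.]), 0.77)]
blank_mid [(array([334., 225., 370., 243.]), 0.89)]
tub_mid [(array([398., 226., 423., 256.]), 0.72)]
handpiece_mid [(array([394., 275., 441., 307.]), 0.85)]
carving_mid [(array([426., 196., 469., 254.]), 0.7)]
```

The lever is back at rest with the ball where it started. The stop was felt at about 0.673 rad, which gives a gap of about 20.2 mm. Nothing around the drill has moved, so I'm handing in.

```bash
python3 -c "
from rig import env
print(env.finish_job())"
```

```text
the job is handed in; nothing more can be done
None
```

I set the collar to a gap of about 20 mm (about 20.2 mm, worked out from where the lever stopped), made the dry run to the boss, eased the lever back up without letting it fly, and handed the job in; the verdict was not shown.

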